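# Clear a fallen carton off the sealer's control box and test its emergency stop

### The arm

A 6-joint arm with a two-finger parallel gripper is mounted at the origin on the work surface. World frame = base frame: x ahead of the robot, y to its left, z up, the work surface at z = 0. Lengths are in m, angles in rad, forces in N, time in s.
With the tool pointing down it reaches from about 0.275 to 0.825 m from the base axis. Payload 4.9 kg.
Tool frame: the origin (TCP) lies midway between the tips of the shut fingers; the grasp point (between the pads) lies 19 mm behind it (bot.grip_depth is the distance from the TCP to the grasp point, in m); z points along the fingers, y is the line along which they close (so a half turn about z gives the same grasp; the last joint's range is limited). The gripper opens to 85 mm and grips with 20 to 120 N. Pads are 22 mm wide; open, the fingers measure 114 mm over their backs; the gripper's body (76 mm by 85 mm) begins 54 mm behind the grasp point. The pads swing forward as they close: fully open they stand 13 mm farther back than shut.
Start: joints at [-1.265, 0.326, -0.193, 1.052, 0, 1.437], TCP at [0.234, -0.498, 0.231] pointing down, gripper open.
Joint ranges: [-2.65, 2.65], [-0.97, 1.79], [-1.3, 1.35], [-1.93, 2.1], [-1.47, 1.37], [-3.14, 3.14]. Speed limits (rad/s): [2.57, 2.57, 3.14, 3.14, 3.14, 3.14].

### API

Orientations are given as a unit quaternion [w, x, y, z].
In Python, from cell import bot gives the robot as it stands. Calls block until the motion is done:
- bot.move_pose(position, orientation): joint-space move of the TCP to a pose.
- bot.move_linear(position, speed=0.15, rotation=None, until_force=None): straight line of the TCP; rotation=None keeps the orientation; speed is the mean speed in m/s. With until_force (N) it stops when the force on the tool has changed by that much, and returns True; else False.
- bot.goto_joints(angles): joint-space move.
- bot.set_gripper(opening, grasp_force=None): opening from 0.0 (shut) to 1.0 (fully open); grasp_force is the grip in N (None keeps the last); returns when the fingers have stopped.
- bot.wait(seconds).
- bot.solve_ik(position, orientation): joint angles nearest the present ones, or None.
- bot.camera(name): name is "scene" or "top"; returns the picture (480x640x3 uint8, red, green, blue); there is no depth.
- bot.calibration(name): a dict with "mtx" (3x3 intrinsics, pixels), "k1" (the pictures are not rectified: a ray, as slopes to the right and down, at radius r is drawn at 1 + k1 r^2 times it, then the intrinsics apply), "extrinsics" (4x4, takes a point from world to camera coordinates). Camera axes: x right, y down, z forward; pixel columns grow to the right and rows downward; lengths in m; the calibration is good to about 2 mm. A picture is of the moment at which its call begins. calibration takes no time and is no camera call.
A pose or a line that the arm cannot do raises bot.PlanningError and nothing moves.
- bot.close_job(): hands the job in; it is judged then, once.
Trained networks look in the newest picture that a camera, given by its name, has taken for a name from the list of things; names that differ only in an ending like _2 or _b are one class to them, and where a whole thing is asked for, a point or a joint stands for the part that bears it (a point fixed in the world has none). Each returns a list of dicts, best first, with "confidence" (0 to 1); they miss things now and then, are a little off and sometimes report something else, mostly with a low value. They report only what shows in the picture. A call takes as long as a camera call. They do not tell look-alikes from the thing itself.
- bot.search_frame(camera, thing): "bbox" ([left, top, width, height] in pixels, round what is visible of it).
Readings, each from a call of its own:
- bot.read_clock(): time.
- bot.read_joint_positions(): joint angles.
- bot.read_joint_vel(): joint speeds.
- bot.read_joint_efforts(): joint torques, N m.
- bot.read_position(): TCP position.
- bot.read_tool_rot(): TCP orientation.
- bot.read_ft_force(): force on the tool from outside, world axes, zero at the start.
- bot.read_moment(): the same for the moment, N m.
- bot.read_gripper_width(): opening from 0.0 (shut) to 1.0 (fully open).
- bot.read_finger_force(): force on a finger pad.
Only numpy, scipy, OpenCV 4.12 (cv2) and the standard library are available. Lean on these libraries where they do the work, as an engineer would, in place of code of your own. Each camera call takes 0.05 s, during which the arm holds its last target. There are 200 camera calls.

### The job

A long violet carton has fallen across the yellow guard rails of the carton sealer's sloped control box and covers the red emergency-stop button. Lift the carton off and lay it down gently, without dropping it, flat inside the empty red reject tray; then test the stop: push the red mushroom button fully in and take the hand away so that it stays latched, then turn its head clockwise until it unlatches and let go, so that it springs all the way back out. Leave the bottles and the tape roll where they stand.

Things in the scene. Friction and masses are not known exactly. Their poses are not given: they have to be found in the camera images.
- panel: Grey control box, fixed, 200 x 200 x 60 mm on a dark foot, its aluminium face sloped 30 deg, looking to the panel's -x and up (it stands turned sideways, facing the right side of the robot). Origin on the table under the middle of the face; x horizontal, towards the raised far edge, y along the width, z up. Outward normal of the face: (-sin 30, 0, cos 30) in these axes.
- face_mid (a point): Middle of the sloped face, 135 mm above the table; axes as the panel's. Two yellow guard rails run up the slope at y = +-76 mm, 12 mm wide, 100 mm long, tops 52 mm out from the face. At their lower ends, 25.5 to 37.5 mm down-slope of the middle, stops rise to 67 mm out from the face.
- carton: Fallen violet carton with a white and an orange band, 50 x 180 x 50 mm (x, y, z), 0.13 to 0.25 kg. Origin at the centre of its underside; y is its long axis. It starts lying across the rails over the button, tilted 30 deg like the face, y along the panel's width, x up-slope, z out from the face, lower long side against the stops, underside 52 mm out from the face.
- carton_mid (a point): The centre of the carton (25 mm above its underside), axes as the carton's.
- stop_head (a point): Centre of the outer face of the red mushroom head (44 mm diameter, 18 mm thick, 20 mm stem), in the middle of the sloped face. z points outward along the button's axis, 30 deg from vertical; x up-slope, turning with the head. When out, this point is 40 mm out from the face and the head's underside 22 mm; latched in, both are 7.5 mm lower.
- stop_press (a joint): Travel of the red head into the box in m: 0 fully out, 0.0095 fully in. Spring loaded, 2.5 to about 6 N. It latches when pushed to more than about 0.0085 and then rests at about 0.0075 by itself.
- stop_turn (a joint): Turn of the red head in rad, growing clockwise as seen from outside looking at the face; 0 at rest, end stop at 1.05. Light torque, springs back to 0 when let go. Turned past about 0.65 the latch lets go and the head can spring out (if a gripper holds it, it springs out when let go).
- tray: Empty red reject tray, fixed, 240 x 140 mm (x, y) and 40 mm high, walls 5 mm, floor 5 mm; open on top. Origin at the centre of its underside. It stands to the left or to the right of the panel.
- tray_in (a point): Centre of the red tray's inner floor; x along its long side, z up. Inner size 230 x 130 mm, walls 35 mm above this floor.
- supply: Green tote filled with small violet cartons, 240 x 140 mm and 92 mm high, fixed, on the other side of the panel; leave alone. Origin at the centre of its underside.
- pill_bottle: White pill bottle, 56 mm in diameter, 95 mm high, loose; leave alone. Origin at the centre of its underside.
- amber_bottle: Amber bottle with a white cap, 54 mm in diameter, 120 mm high, loose; leave alone. Origin at the centre of its underside.
- tape_roll: Blue-grey roll of tape lying flat, 84 mm in diameter, 45 mm high, loose; leave alone. Origin at the centre of its underside.
Things that resemble listed ones, but are neither listed nor needed, are in the scene too. What is shaped like the carton but green is not meant.

How it is judged:
On the way, in this order (a step that is already met when the one before it is completed fails the run):
1. The carton lies flat in the red tray and the gripper has let go of it (x of carton_mid in the frame of tray_in between -0.06 and 0.06 m and y of carton_mid in the frame of tray_in between -0.05 and 0.05 m and z of carton_mid in the frame of tray_in between 0.015 and 0.035 m and contact force between the fingers and carton below 0.1 N), for 0.2 s.
2. The red head is latched in by itself, with the robot touching neither it nor the control box (value of joint stop_press above 0.006 m and contact force between each of the fingers, the arm and panel below 0.1 N), for 0.2 s.
At the end, for the whole second after the job is handed in: The carton lies flat at rest in the red tray (centre within 60 mm along and 50 mm across of the tray's middle, 15 to 35 mm above its floor); the red head, after having been latched, is out again (less than 2 mm in) and turned back to rest (under 0.15 rad) (x of carton_mid in the frame of tray_in between -0.06 and 0.06 m and y of carton_mid in the frame of tray_in between -0.05 and 0.05 m and z of carton_mid in the frame of tray_in between 0.015 and 0.035 m and linear speed of carton below 0.02 m/s and value of joint stop_press below 0.002 m and value of joint stop_turn below 0.15 rad); the robot touches nothing.
It fails at once if The carton is dropped, knocked or thrown: it moves faster than 0.7 m/s while the fingers do not touch it (linear speed of carton above 0.7 m/s and contact force between the fingers and carton below 0.01 N).
It fails at once if The white pill bottle is pushed more than 25 mm from its place or tipped over (distance of pill_bottle from where it was at the start of the episode above 0.025 m or angle between pill_bottle's own z axis and vertical above 0.4 rad).
It fails at once if The amber bottle is pushed more than 25 mm from its place or tipped over (distance of amber_bottle from where it was at the start of the episode above 0.025 m or angle between amber_bottle's own z axis and vertical above 0.4 rad).
It fails at once if The tape roll is pushed more than 25 mm from its place or tipped over (distance of tape_roll from where it was at the start of the episode above 0.025 m or angle between tape_roll's own z axis and vertical above 0.4 rad).
It also fails if it takes over 64 s, if anything falls off the work surface, if the arm or the gripper's body presses on something with over 40 N, if the wrist force passes 120 N, or if a joint passes its speed limit or range.

## Working session

There is one attempt and no reset: what is moved stays moved. The work goes in short steps, each a Python script; the robot and the scene stay as the last script left them, time stands still between calls to the robot, and variables do not carry over. Pictures are saved under pics/ and viewed, at most 10 in all, crops included, and the job is handed in when it is done.

```bash
ls; mkdir -p pics
python3 - <<'E'
from cell import bot
import cv2
for n in ("scene","top"):
    im=bot.camera(n); cv2.imwrite(f"pics/{n}0.png",im[:,:,::-1])
    c=bot.calibration(n); print(n,c)
    for t in ("panel","carton","tray","supply","stop_head","pill_bottle","amber_bottle","tape_roll"):
        print(t,[(([round(v) for v in d["bbox"]]),round(d["confidence"],2)) for d in bot.search_frame(n,t)][:4])
print(bot.read_clock(), bot.read_tool_rot(), bot.grip_depth)
E
```

```text
pics
scene {'mtx': array([[557.16508789,   0.        , 329.251309  ],
       [  0.        , 557.16508789, 245.18259731],
       [  0.        ,   0.        ,   1.        ]]), 'k1': -0.16781916481334794, 'extrinsics': array([[ 0.4837549 ,  0.87516622, -0.0080796 , -0.26983633],
       [ 0.75994927, -0.42461114, -0.4921204 , -0.35744771],
       [-0.43411784,  0.23192557, -0.87048965,  1.67490738],
       [ 0.        ,  0.        ,  0.        ,  1.        ]])}
panel [([285, 202, 107, 118], 0.86), ([287, 208, 57, 80], 0.37), ([288, 199, 29, 14], 0.27)]
carton [([205, 191, 47, 65], 0.76), ([287, 207, 57, 82], 0.59)]
tray [([150, 270, 96, 106], 0.87), ([265, 350, 26, 30], 0.57)]
supply [([386, 142, 98, 97], 0.87)]
stop_head []
pill_bottle [([434, 254, 26, 34], 0.92), ([282, 202, 108, 114], 0.28)]
amber_bottle [([263, 350, 28, 30], 0.78)]
tape_roll [([286, 206, 59, 82], 0.62)]
top {'mtx': array([[493.16895152,   0.        , 320.40617999],
       [  0.        , 493.16895152, 225.3547357 ],
       [  0.        ,   0.        ,   1.        ]]), 'k1': -0.033278050236423835, 'extrinsics': array([[-0.02808077, -0.99959634,  0.00431567,  0.00406767],
       [-0.9938234 ,  0.02745437, -0.10752354,  0.57735823],
       [ 0.10736165, -0.00730835, -0.99419317,  0.97054028],
       [ 0.        ,  0.        ,  0.        ,  1.        ]])}
panel [([255, 155, 108, 123], 0.92)]
carton [([265, 68, 78, 80], 0.97), ([392, 308, 31, 94], 0.91), ([321, 155, 48, 115], 0.82)]
tray []
supply [([97, 208, 82, 129], 0.65)]
stop_head []
pill_bottle [([172, 139, 43, 37], 0.74)]
amber_bottle [([409, 126, 35, 35], 0.75)]
tape_roll [([292, 299, 42, 41], 0.88)]
0.9 [-1.55849422e-05  9.75919601e-01  2.18130540e-01  5.41369735e-06] 0.0187
```

View pics/scene0.png

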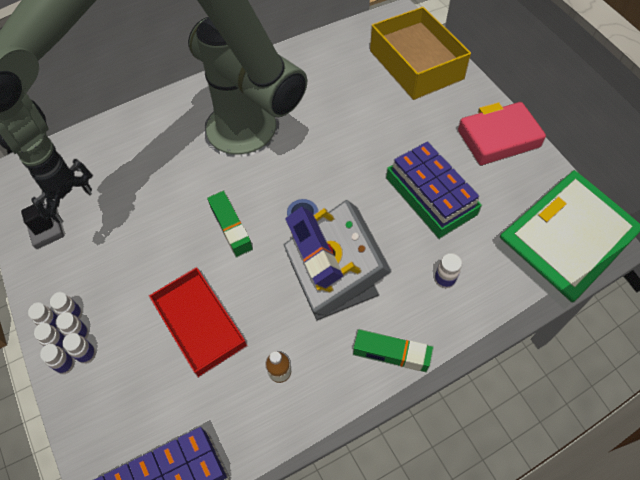

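View pics/top0.png

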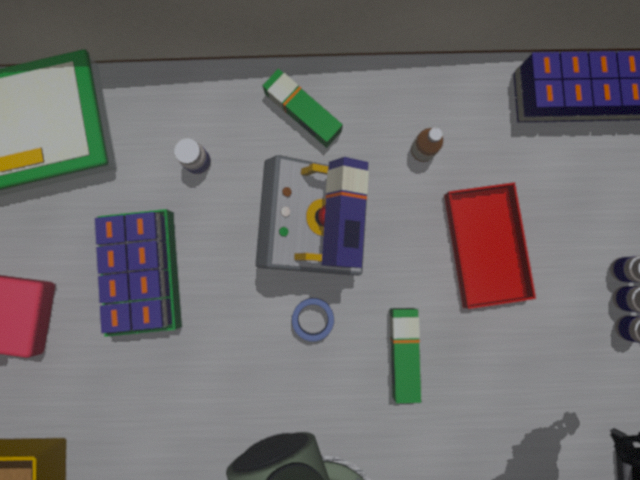

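The top view has three carton-like things: green at (303,108), green at (406,355) and the violet one at (346,215). The violet one lies across the yellow rails over the red button, so it fits the description. The red tray is at (490,245) in the top view and (198,322) in the scene view. I'll confirm with an enlarged crop.

Run:
```python
import cv2,numpy as np
t=cv2.imread("pics/top0.png"); s=cv2.imread("pics/scene0.png")
f=lambda im,x,y,w,h,k:cv2.resize(im[y:y+h,x:x+w],None,fx=k,fy=k,interpolation=cv2.INTER_CUBIC)
def grid(c,x,y,k):
    for u in range(0,c.shape[1],10*k):cv2.line(c,(u,0),(u,6 if (u//k+x)%50 else 18),(0,255,255),1)
    for v in range(0,c.shape[0],10*k):cv2.line(c,(0,v),(6 if (v//k+y)%50 else 18,v),(0,255,255),1)
    return c
a=grid(f(t,250,150,130,130,3),250,150,3); b=grid(f(s,270,190,130,130,3),270,190,3)
a=f(t,250,150,130,130,3)
cv2.imwrite("pics/cropA.png",np.hstack([grid(f(t,320,150,60,130,4),320,150,4),grid(f(s,270,190,130,130,4),270,190,4)]))
for n,im in(("top",t),("scene",s)):
    h=cv2.cvtColor(im,cv2.COLOR_BGR2HSV)
    m=(((h[...,0]<6)|(h[...,0]>174))&(h[...,1]>180)&(h[...,2]>70)).astype(np.uint8)
    k,l,st,c=cv2.connectedComponentsWithStats(m); i=1+np.argmax(st[1:,4]); 
    cn=max(cv2.findContours((l==i).astype(np.uint8),0,2)[0],key=cv2.contourArea)
    print(n,st[i],cv2.approxPolyDP(cv2.convexHull(cn),4,True)[:,0].tolist())
```

```text
top [ 450  189   84  119 6514] [[506, 189], [533, 297], [470, 307], [450, 195]]
scene [ 150  268   96  109 5328] [[195, 268], [245, 343], [198, 376], [150, 296]]
```

View pics/cropA.png

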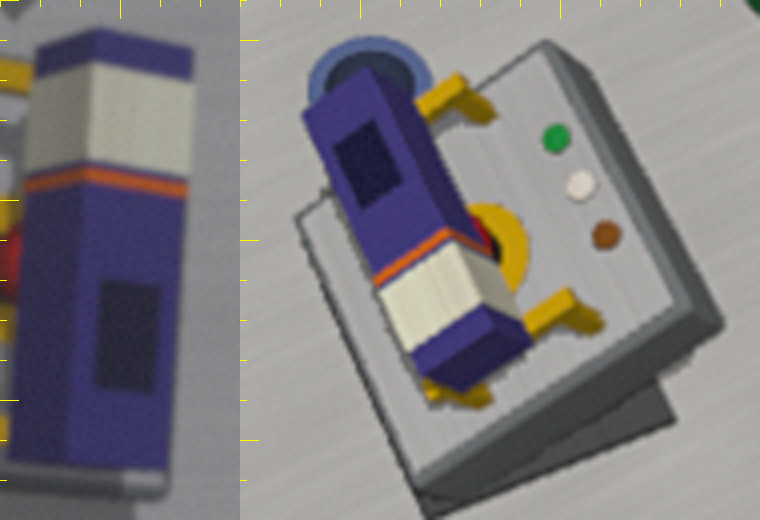

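The crop confirms it: violet with a white and an orange band, lying across the yellow rails, with the red head just showing beneath it. Next I fit the carton and tray poses from both views.

```bash
cat > vis.py <<'E'
import numpy as np,cv2
from scipy.spatial.transform import Rotation as R
from scipy.optimize import least_squares,minimize
from cell import bot
CAL={n:bot.calibration(n) for n in("top","scene")}
def proj(n,P):
    c=CAL[n]; P=np.atleast_2d(P); q=P@c["extrinsics"][:3,:3].T+c["extrinsics"][:3,3]
    s=q[:,:2]/q[:,2:]; s=s*(1+c["k1"]*(s**2).sum(1,keepdims=True))
    return s@np.diag([c["mtx"][0,0],c["mtx"][1,1]])+c["mtx"][:2,2]
def fit_plane(n,px,z):   # world point at height z seen at px
    return least_squares(lambda p:proj(n,[p[0],p[1],z])[0]-px,[.5,0]).x
def tri(pt,ps):
    return least_squares(lambda p:np.r_[proj("top",p)[0]-pt,proj("scene",p)[0]-ps],[.5,0,.1])
def slope(yaw): return R.from_euler("z",yaw)*R.from_euler("y",-np.pi/6)  # panel face axes (x up-slope,z out)
E
python3 - <<'E'
from vis import *
L=dict(A=(25,90,50),B=(-25,90,50),C=(25,-90,50),D=(-25,-90,50),E=(25,90,0),F=(25,-90,0),G=(-25,90,0))
# panel yaw ~ +90deg => carton +y points to world -x: flip 'far' labels
L={k:np.array((v[0],-v[1],v[2]))/1000 for k,v in L.items()}
T=dict(A=(344.5,157),B=(368.5,162),C=(337,266),D=(362,267),E=(329,162),F=(322.5,265))
S=dict(C=(301.25,207),D=(286.25,218.75),A=(332.5,266.25),B=(313,278.75),E=(343,275),G=(325.5,287.5))
def res(p,tilt=None):
    r=R.from_euler("ZYX",[p[3],p[4] if tilt is None else tilt,p[5] if tilt is None else 0])
    return np.concatenate([(proj(n,r.apply([L[k] for k in d])+p[:3])-list(d.values())).ravel() for n,d in(("top",T),("scene",S))])
for t in(None,-np.pi/6):
    s=least_squares(res,[.55,-.05,.18,1.57,-.5,0],args=(t,),loss="soft_l1"); p=s.x
    print("carton",p.round(4),"rms",np.sqrt((res(p,t)**2).mean()).round(2))
yaw=p[3]; f=slope(yaw)
face=p[:3]-f.apply([-.0005,0,.052]); print("face_mid guess (y unknown)",face.round(4))
for px,nm in(((346.25,200),"nu"),((284.5,244),"nd"),((313.75,311.25),"fd"),((382.5,266.75),"fu")): print(nm,px)
for sx in(1,-1):
    for sy in(1,-1): print(sx,sy,proj("scene",face+f.apply([.1*sx,.1*sy,0]))[0].round(1))
# tray
M={}
for n in("top","scene"):
    h=cv2.cvtColor(cv2.imread(f"pics/{n}0.png"),cv2.COLOR_BGR2HSV)
    m=(((h[...,0]<8)|(h[...,0]>172))&(h[...,1]>120)&(h[...,2]>50)).astype(np.uint8)
    k,l,st,c=cv2.connectedComponentsWithStats(m)
    g=(140,320) if n=="scene" else (0,0)
    i=1+min(range(k-1),key=lambda j:np.hypot(*(c[j+1]-((198,322) if n=="scene" else (490,245))))+(999 if st[j+1,4]<2000 else 0))
    cn=max(cv2.findContours((l==i).astype(np.uint8),0,2)[0],key=cv2.contourArea)
    z=np.zeros(m.shape,np.uint8); cv2.fillPoly(z,[cv2.convexHull(cn)],1); M[n]=z; print(n,st[i])
def cost(p):
    e=0
    B=np.array([(x,y,z) for x in(-.12,.12) for y in(-.07,.07) for z in(0,.04)])
    for n in M:
        q=proj(n,R.from_euler("z",p[2]).apply(B)+[p[0],p[1],p[3]])
        z=np.zeros(M[n].shape,np.uint8); cv2.fillPoly(z,[cv2.convexHull((q*16).round().astype(np.int32))],1,shift=4)
        e+=(z!=M[n]).sum()
    return e
c0=fit_plane("top",(490,245),.02); print(c0)
b=min((minimize(cost,[*c0,y,0],method="Nelder-Mead",options=dict(initial_simplex=np.array([[*c0,y,0]]+[[c0[0]+.02*(i==0),c0[1]+.02*(i==1),y+.1*(i==2),.01*(i==3)] for i in range(4)]),maxiter=600)) for y in(0,.15,-.15)),key=lambda s:s.fun)
print("tray",b.x.round(4),b.fun)
for n in("pill_bottle","amber_bottle","tape_roll"):pass
E
```

```text
carton [ 0.581  -0.0417  0.1836  1.5362 -0.4602 -0.1279] rms 1.32
carton [ 0.5783 -0.0397  0.1835  1.4756 -0.5     0.    ] rms 1.79
face_mid guess (y unknown) [ 0.5808 -0.0134  0.1387]
nu (346.25, 200)
nd (284.5, 244)
fd (313.75, 311.25)
fu (382.5, 266.75)
1 1 [345.1 197.3]
1 -1 [382.4 266.1]
-1 1 [280.3 243.8]
-1 -1 [311.5 312.8]
top [ 446  183   89  126 8400]
scene [ 149  268   98  109 5481]
[ 0.52820388 -0.35954783]
tray [ 0.5278 -0.3538  0.1104  0.0032] 489.0
```

```bash
cat > pose.py <<'E'
from vis import *
T=dict(A=(344.5,157),B=(368.5,162),C=(337,266),D=(362,267),E=(329,162),F=(322.5,265))
S=dict(C=(301.25,207),D=(286.25,218.75),A=(332.5,266.25),B=(313,278.75),E=(343,275),G=(325.5,287.5))
E
python3 - <<'E'
from pose import *
L=dict(A=(25,-90,50),B=(-25,-90,50),C=(25,90,50),D=(-25,90,50),E=(25,-90,0),F=(25,90,0),G=(-25,-90,0))
P={"nu":(100,100),"nd":(-100,100),"fd":(-100,-100),"fu":(100,-100)}
PS=dict(nu=(346.25,200),nd=(284.5,244),fd=(313.75,311.25),fu=(382.5,266.75))
def parts(p):
    f=slope(p[2]); o=np.array([p[0],p[1],.135]); c=o+f.apply([p[4],p[3],.052])
    return f,o,c
def res(p):
    f,o,c=parts(p); out=[]
    g=f*R.from_euler("z",p[5])
    for n,d in(("top",T),("scene",S)): out.append((proj(n,c+g.apply(np.array([L[k] for k in d])/1e3))-list(d.values())).ravel())
    out.append((proj("scene",o+f.apply([[P[k][0]/1e3,P[k][1]/1e3,0] for k in PS]))-list(PS.values())).ravel())
    return np.concatenate(out)
s=least_squares(res,[.58,-.01,1.5,0,0,0],loss="soft_l1"); f,o,c=parts(s.x)
print("panel x y yaw, carton dy dx dyaw",s.x.round(4)); r=res(s.x).reshape(-1,2);print(r.round(1).tolist())
print("carton base",c,"mid",c+f.apply([0,0,.025]))
from scipy.spatial.transform import Rotation as R
g=f*R.from_euler("z",s.x[5])
x,z=g.apply([1,0,0]),-g.apply([0,0,1])
q0=bot.read_joint_positions()
for sg in(1,-1):
    y=sg*x; Q=R.from_matrix(np.c_[np.cross(y,z),y,z]).as_quat()[[3,0,1,2]]
    for out in(.058,.2):
        print(sg,out,bot.solve_ik(o+f.apply([s.x[4],s.x[3],out]),Q))
    ty=.11; yy=sg*np.array([-np.sin(ty),np.cos(ty),0]); zz=np.array([0,0,-1.])
    Q=R.from_matrix(np.c_[np.cross(yy,zz),yy,zz]).as_quat()[[3,0,1,2]]
    print("tray",bot.solve_ik([.5278,-.3538,.2],Q),bot.solve_ik([.5278,-.3538,.012],Q))
E
```

```text
panel x y yaw, carton dy dx dyaw [ 5.8130e-01 -1.1000e-02  1.4634e+00 -3.0000e-04 -3.1000e-03  1.5100e-02]
[[-1.2, -0.3], [-0.4, -0.0], [-0.6, 0.5], [-0.0, 1.5], [-1.4, -0.2], [-1.7, 1.0], [-1.2, -0.4], [-3.2, 0.4], [-0.3, 5.6], [0.6, 5.8], [-0.1, 1.8], [-0.7, 1.5], [0.4, -1.9], [-2.8, -0.2], [-1.8, 1.8], [0.5, 0.4]]
carton base [ 0.57855987 -0.03952518  0.1785054 ] mid [ 0.57722046 -0.05195322  0.20015604]
1 0.058 [-0.45565848  0.51758642 -0.13709948  1.1106677   0.48926489 -0.41214982]
1 0.2 [-0.56463407  0.48842613  0.13391438  1.46587263  0.46523109 -0.5318333 ]
tray [-0.70662535  0.50512154  0.00154187  1.06721667  0.         -0.81662535] [-0.70662535  0.68897403 -0.20265436  0.67916794  0.         -0.81662535]
-1 0.058 [-0.45565848  0.51758642 -0.13709948  1.1106677   0.48926489  2.72944283]
-1 0.2 [-0.56463407  0.48842613  0.13391438  1.46587263  0.46523109  2.60975935]
tray [-7.06625352e-01  5.05121536e-01  1.54187380e-03  1.06721667e+00
  0.00000000e+00  2.32496730e+00] [-0.70662535  0.68897403 -0.20265436  0.67916794  0.          2.3249673 ]
```

Run:
```python
from pose import *
for k in "AB": S.pop(k)
L=dict(A=(25,-90,50),B=(-25,-90,50),C=(25,90,50),D=(-25,90,50),E=(25,-90,0),F=(25,90,0),G=(-25,-90,0))
P={"nu":(100,100),"nd":(-100,100),"fd":(-100,-100),"fu":(100,-100)}
PS=dict(nu=(346.25,200),nd=(284.5,244),fd=(313.75,311.25),fu=(382.5,266.75))
def res(p,full=False):
    f=slope(p[2]); o=np.array([p[0],p[1],.135]); out=[]
    g=f*R.from_euler("z",p[5]); c=o+f.apply([p[4],p[3],p[6]])
    for n,d in(("top",T),("scene",S)): out.append((proj(n,c+g.apply(np.array([L[k] for k in d])/1e3))-list(d.values())).ravel())
    out.append((proj("scene",o+f.apply([[P[k][0]/1e3,P[k][1]/1e3,0] for k in PS]))-list(PS.values())).ravel())
    return np.concatenate(out)
s=least_squares(res,[.58,-.01,1.5,0,0,0,.052],loss="soft_l1")
print(s.x.round(4)); print(res(s.x).reshape(-1,2).round(1).tolist())
p=s.x; f=slope(p[2]); c=np.array([p[0],p[1],.135])+f.apply([p[4],p[3],p[6]]); print("mid",c+f.apply([0,0,.025]))
for n in("top","scene"):
    im=cv2.imread(f"pics/{n}0.png"); g=f*R.from_euler("z",p[5])
    B=np.array([(x,y,z) for x in(-.025,.025) for y in(-.09,.09) for z in(0,.05)])
    q=proj(n,c+g.apply(B)); 
    for i in range(8):
        for j in range(i):
            if bin(i^j).count("1")==1: cv2.line(im,*[tuple(int(v*16) for v in q[k]) for k in(i,j)],(0,255,0),1,cv2.LINE_AA,4)
    Q=proj(n,np.array([p[0],p[1],.135])+f.apply([(x,y,0) for x,y in((.1,.1),(-.1,.1),(-.1,-.1),(.1,-.1))]))
    cv2.polylines(im,[(Q*16).astype(np.int32)],True,(0,255,255),1,cv2.LINE_AA,4)
    tq=proj(n,R.from_euler("z",.1104).apply([(x,y,.04) for x,y in((.12,.07),(-.12,.07),(-.12,-.07),(.12,-.07))])+[.5278,-.3538,0])
    cv2.polylines(im,[(tq*16).astype(np.int32)],True,(255,255,0),1,cv2.LINE_AA,4)
    x0,y0=(250,145) if n=="top" else (145,190)
    globals()[n]=cv2.resize(im[y0:y0+195,x0:x0+(290 if n=="top" else 250)],(400,int(195*400/(290 if n=="top" else 250))),interpolation=cv2.INTER_CUBIC)
W=np.zeros((312,800,3),np.uint8); W[:top.shape[0],:400]=top; W[:scene.shape[0],400:]=scene[:312]
cv2.imwrite("pics/fit.png",W)
```

```text
[ 5.8170e-01 -9.3000e-03  1.4684e+00 -4.0000e-04 -4.1000e-03  6.7000e-03
  5.4400e-02]
[[-0.7, -0.8], [0.1, -0.4], [-0.4, 0.1], [0.2, 1.3], [-1.0, -0.7], [-1.6, 0.7], [-1.2, -0.6], [-3.3, 0.1], [-0.3, 1.8], [-0.9, 1.5], [0.9, -2.1], [-2.2, -0.2], [-0.8, 1.7], [1.4, -0.0]]
mid [ 0.57765442 -0.05240514  0.2017383 ]
```

View pics/fit.png

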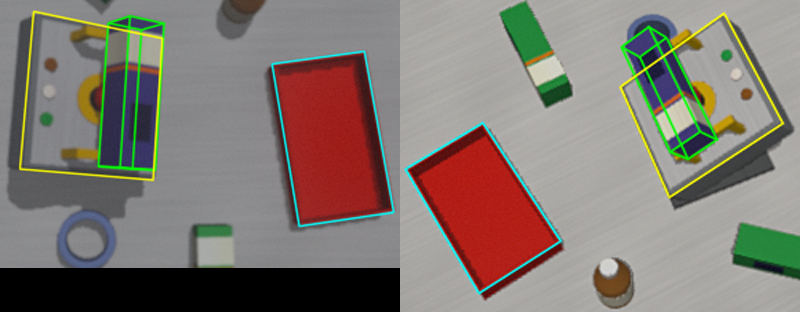

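The fit overlays both views well: carton green, panel yellow, tray rim cyan. Next is the grasp and lift.

```bash
cat > mot.py <<'E'
from vis import *
PX=np.array([.5817,-.0093,.135]); YAW=1.468; F=slope(YAW)
def quat(y,z): 
    return R.from_matrix(np.c_[np.cross(y,z),y,z]).as_quat()[[3,0,1,2]]
def on_face(x,y,out): return PX+F.apply([x,y,out])
def snap(tag):
    for n in("top","scene"): cv2.imwrite(f"pics/{n}_{tag}.png",bot.camera(n)[:,:,::-1])
E
python3 - <<'E'
from mot import *
Q=quat(F.apply([1,0,0]),-F.apply([0,0,1]))
bot.move_pose(on_face(-.002,0,.2),Q)
print(bot.read_clock(),bot.read_gripper_width())
print(bot.move_linear(on_face(-.002,0,.06),speed=.08,until_force=12), bot.read_position(),on_face(-.002,0,.06))
bot.set_gripper(0,grasp_force=70)
print("w",bot.read_gripper_width(),bot.read_finger_force(),bot.read_ft_force())
bot.move_linear(on_face(0,0,.17),speed=.08)
print("w",bot.read_gripper_width(),bot.read_finger_force(),bot.read_ft_force(),bot.read_clock())
snap("lift")
E
```

```text
2.75 1.0012942066952824
False [ 0.57869699 -0.04116637  0.18632508] [ 0.5784438  -0.04086454  0.18596152]
w 0.5786905824149602 72.80770897865295 [ 0.04836239 -2.42664003  2.35727272]
w 0.5783780374466464 72.37147450447083 [-0.54854182  0.71432701 -2.45165506] 6.6
```

Run:
```python
from mot import *
ty=.1104; Q=quat(np.array([-np.sin(ty),np.cos(ty),0]),np.array([0,0,-1.]))
t=np.array([.5278,-.3538])
bot.move_pose([*t,.2],Q); print(bot.read_clock(),bot.read_gripper_width(),bot.read_position())
bot.move_linear([*t,.03],speed=.1)
print(bot.move_linear([*t,.010],speed=.02,until_force=3),bot.read_position(),bot.read_ft_force())
bot.set_gripper(.76)
print(bot.read_finger_force(),bot.read_gripper_width())
bot.move_linear([*t,.2],speed=.12)
print(bot.read_clock())
snap("placed")
for n in("top","scene"):
    print(n,[([round(v) for v in d["bbox"]],round(d["confidence"],2)) for d in bot.search_frame(n,"stop_head")])
t,s=[cv2.imread(f"pics/{n}_placed.png") for n in("top","scene")]
a=cv2.resize(t[140:320,250:550],(450,270),interpolation=cv2.INTER_CUBIC)
b=cv2.resize(s[185:325,270:400],(350,377),interpolation=cv2.INTER_CUBIC)
c=cv2.resize(t[145:285,250:380],(350,377),interpolation=cv2.INTER_CUBIC)
W=np.zeros((600,800,3),np.uint8); W[:270,:450]=a; W[:377,450:]=b; 
d=cv2.resize(s[250:390,140:300],(370,324),interpolation=cv2.INTER_CUBIC); W[272:596,:370]=d
W[380:,450:]=c[80:300]
cv2.imwrite("pics/after.png",W)
```

```text
7.7417 0.5733460653295718 [ 0.52801866 -0.35293994  0.20013992]
True [ 0.52760853 -0.35367447  0.01196001] [-1.13858109  1.33126125  4.80051674]
0.0 0.7554204160930756
12.45
top [([317, 202, 26, 26], 0.9)]
scene [([314, 243, 20, 17], 0.73)]
```

View pics/after.png

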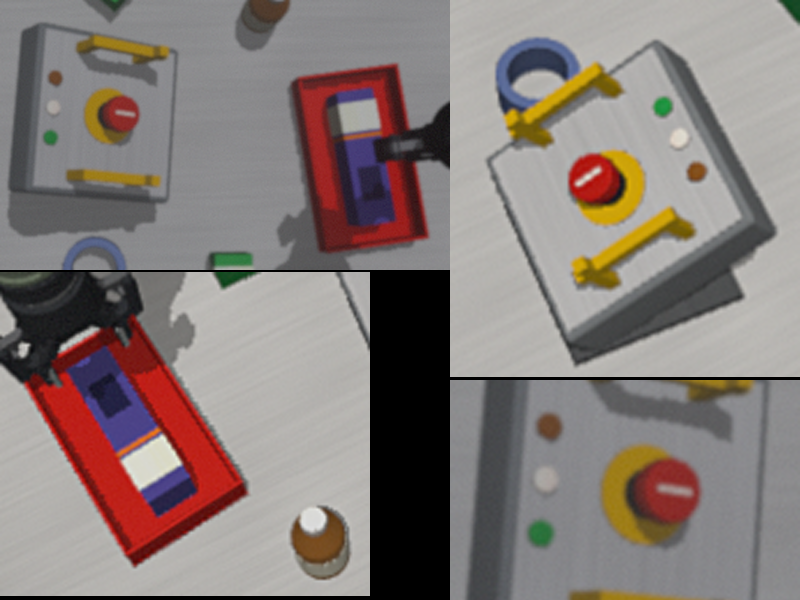

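The carton lies flat in the tray, well centred, and the red head is free (top about (330,215), scene about (324,251)). I'll locate the head by silhouette fit in both views.

Run:
```python
from mot import *
M={}
for n,(u,v) in(("top",(330,215)),("scene",(324,251))):
    h=cv2.cvtColor(cv2.imread(f"pics/{n}_placed.png"),cv2.COLOR_BGR2HSV)
    m=(((h[...,0]<8)|(h[...,0]>172))&(h[...,1]>120)&(h[...,2]>50)).astype(np.uint8)
    z=np.zeros_like(m); z[v-25:v+25,u-25:u+25]=m[v-25:v+25,u-25:u+25]
    cn=max(cv2.findContours(z,0,2)[0],key=cv2.contourArea); z[:]=0; cv2.fillPoly(z,[cv2.convexHull(cn)],1); M[n]=z; print(n,z.sum(),cv2.boundingRect(cn))
a=np.linspace(0,2*np.pi,48); 
C=np.vstack([np.c_[.022*np.cos(a),.022*np.sin(a),0*a+z] for z in(0,-.018)])
def cost(p,ns=("top","scene")):
    e=0
    for n in ns:
        q=proj(n,p+F.apply(C)); z=np.zeros((480*4,640*4),np.uint8)
        cv2.fillPoly(z,[cv2.convexHull((q*64).round().astype(np.int32))],1,shift=4)
        z=cv2.resize(z.astype(np.float32),(640,480),interpolation=cv2.INTER_AREA)
        e+=np.abs(z-M[n]).sum()
    return e
p0=on_face(0,0,.04); print("expected",p0,cost(p0))
s=minimize(cost,p0,method="Nelder-Mead",options=dict(initial_simplex=p0+np.vstack([[0,0,0],.008*np.eye(3)])))
print("head",s.x,s.fun,"in face frame",F.inv().apply(s.x-PX))
# z fixed by the text as a check
s2=minimize(lambda q:cost(np.r_[q,p0[2]]),p0[:2],method="Nelder-Mead",options=dict(initial_simplex=p0[:2]+np.vstack([[0,0],.008*np.eye(2)])))
print("z fixed",s2.x,s2.fun)
```

```text
top 443 (319, 204, 23, 24)
scene 284 (314, 242, 19, 19)
expected [ 0.57964769 -0.02919442  0.16964102] 203.25
head [ 0.57867814 -0.03123895  0.16806086] 159.5 in face frame [-0.00263751  0.00075463  0.03969816]
z fixed [ 0.57898738 -0.0315204 ] 159.75
```

```bash
cat >> mot.py <<'E'
HEAD=np.array([.5788,-.0312,.1686])
def off(d): return HEAD+F.apply([0,0,d])   # d: mm out from the head's rest outer face
def face_q(a):  # tool into the face, turned by a about its own z (clockwise seen from outside)
    q=R.from_quat(np.roll(quat(F.apply([1,0,0]),-F.apply([0,0,1])),-1))*R.from_euler("z",a)
    return np.roll(q.as_quat(),1)
E
python3 - <<'E'
from mot import *
t=np.array([.5278,-.3538])
bot.set_gripper(0,grasp_force=40)
bot.move_pose(off(.08),face_q(0))
bot.move_linear(off(.008),speed=.08)
print(bot.read_clock(),bot.read_ft_force(),bot.read_position())
hit=bot.move_linear(off(-.013),speed=.015,until_force=14)
p=bot.read_position(); print(hit,F.inv().apply(p-HEAD),bot.read_ft_force())
bot.move_linear(off(.06),speed=.1)
bot.wait(.4)
print(bot.read_clock()); 
for n in(0,-.45,.45): print(n,bot.solve_ik(off(-.03),face_q(n)))
snap("latched")
E
```

```text
15.4083 [ 0.27473627 -0.43262157  0.45733909] [ 0.57872211 -0.03550327  0.17596342]
True [-7.45519191e-05 -8.98649815e-05 -8.14008260e-03] [-1.70434427 -2.35161732  6.0689834 ]
17.6833
0 [-0.41324116  0.54463923 -0.20640947  0.99432252  0.49621321 -0.3547746 ]
-0.45 [-0.41324116  0.54463923 -0.20640947  0.99432252  0.49621321 -0.8047746 ]
0.45 [-0.41324116  0.54463923 -0.20640947  0.99432252  0.49621321  0.0952254 ]
```

Run:
```python
from mot import *
d=lambda:F.inv().apply(bot.read_position()-HEAD)[2].round(4)
bot.move_linear(off(.006),speed=.08)
print(bot.move_linear(off(-.012),speed=.012,until_force=1.5),"contact",d(),bot.read_ft_force())
print(bot.move_linear(off(-.016),speed=.01,until_force=25),d(),bot.read_ft_force())
bot.move_linear(off(.006),speed=.08); bot.wait(.3)
print(bot.move_linear(off(-.012),speed=.012,until_force=1.5),"contact",d())
bot.move_linear(off(.05),speed=.1); bot.wait(.4); print(bot.read_clock())
```

```text
True contact -0.006 [ 2.12932356e-03 -1.52628139e+00  3.33702177e+00]
True -0.0082 [-2.02025425 -2.96827345  6.24579423]
True contact -0.006
22.875
```

Both contacts came at the same depth, about 7.5 mm below the rest position, so the button was already latched by the first press. Now the turn.

Run:
```python
from mot import *
d=lambda:F.inv().apply(bot.read_position()-HEAD).round(4)
bot.set_gripper(1.0,grasp_force=30)
bot.move_pose(off(.05),face_q(-.45))
print(bot.move_linear(off(-.028),speed=.06,until_force=8),d())
bot.set_gripper(0,grasp_force=30)
print("w",bot.read_gripper_width()*85,bot.read_finger_force(),bot.read_ft_force(),bot.read_moment())
q=np.array(bot.read_joint_positions()); 
for i in range(3):
    q[5]+=.9/3; bot.goto_joints(q); print(bot.read_joint_positions()[5],bot.read_ft_force().round(1) if hasattr(bot.read_ft_force(),'round') else bot.read_ft_force(),bot.read_moment())
bot.wait(.2)
bot.set_gripper(1.0); bot.wait(.3)
print(bot.move_linear(off(.06),speed=.08),bot.read_clock())
ty=.11; bot.move_pose([.40,-.25,.35],quat(np.array([-np.sin(ty),np.cos(ty),0]),np.array([0,0,-1.])))
bot.wait(.3); snap("end"); print(bot.read_clock(),bot.read_ft_force())
t,s=[cv2.imread(f"pics/{n}_end.png") for n in("top","scene")]
W=np.hstack([cv2.resize(t[140:320,250:430],(400,400),interpolation=cv2.INTER_CUBIC),cv2.resize(s[185:325,270:410],(400,400),interpolation=cv2.INTER_CUBIC)])
cv2.imwrite("pics/end.png",W)
```

```text
False [-0.     -0.0003 -0.0276]
w 42.69768236833668 32.36679553985596 [-0.74336433 -2.42589753  1.45995252] [-0.70435638  0.07066918 -0.00076462]
-0.5095118217490313 [-1.  -1.   2.1] [-0.39422451  0.15831787  0.0789266 ]
-0.21082076051345647 [-0.3 -0.2  4. ] [-0.0993004   0.10904684  0.12040479]
0.08866836152674762 [-0.6  1.3  4.1] [ 0.09112093 -0.00542106  0.01900517]
False 29.4917
30.9833 [-0.14793654 -1.39099402  0.09568135]
```

View pics/end.png

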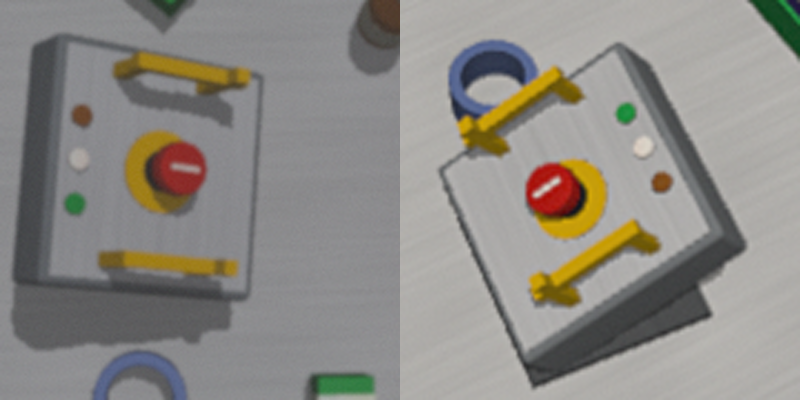

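The head looks fully out with its white mark back up-slope. I'll compare it numerically with the unpressed picture.

Run:
```python
import cv2,numpy as np
for n,(u,v) in(("top",(330,215)),("scene",(324,251))):
    for t in("placed","latched","end"):
        h=cv2.cvtColor(cv2.imread(f"pics/{n}_{t}.png"),cv2.COLOR_BGR2HSV)[v-22:v+22,u-22:u+22]
        m=(((h[...,0]<8)|(h[...,0]>172))&(h[...,1]>120)&(h[...,2]>50)); w=(h[...,1]<60)&(h[...,2]>185)
        print(n,t,m.sum(),np.argwhere(m).mean(0).round(2))
for n in ("top","scene"):
    a,b=[cv2.imread(f"pics/{n}_{t}.png").astype(int) for t in("placed","end")]
    sl=(slice(195,235),slice(305,350)) if n=="top" else (slice(232,272),slice(300,345))
    print(n,"mean abs diff",np.abs(a[sl]-b[sl]).mean())
```

```text
top placed 382 [22.58 21.93]
top latched 377 [23.05 19.85]
top end 385 [22.67 21.89]
scene placed 244 [22.19 21.25]
scene latched 229 [23.01 22.69]
scene end 242 [22.21 21.21]
top mean abs diff 1.9877777777777779
scene mean abs diff 5.023148148148148
```

The numbers agree: the head moved when latched and is now back within 0.1 px of its original place in both views.

```bash
python3 -c "
from cell import bot
print(bot.close_job())"
```

```text
the job is handed in; nothing more can be done
None
```

The carton is lying flat in the red tray; the stop latched when pressed, and after the clockwise turn it sprang fully back out. The job was handed in at about 31 s, and no verdict came back.

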